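Close a medicine carton's base and roll it right way up

ROBOT

A 7-joint arm with a two-finger parallel gripper is mounted at the origin on the work surface. World frame = base frame: x ahead of the robot, y to its left, z up, the work surface at z = 0. Lengths are in m, angles in rad, forces in N, time in s.
With the tool pointing down it reaches from about 0.4 to 0.875 m from the base axis. Payload 19.3 kg.
Tool frame: the origin (TCP) lies midway between the tips of the shut fingers; the grasp point (between the pads) lies bot.pinch_z behind it (bot.pinch_z is the distance from the TCP to the grasp point, in m); z points along the fingers, y is the line along which they close (so a half turn about z gives the same grasp; the last joint's range is limited). The gripper opens to 85 mm and grips with 20 to 120 N. Pads are 22 mm wide; open, the fingers measure 114 mm over their backs; the gripper's body (76 mm by 85 mm) begins 54 mm behind the grasp point. The pads swing forward as they close: fully open they stand 13 mm farther back than shut.
Start: joints at [1.137, 0.521, -0.036, 1.599, 0.021, 1.021, -0.113], TCP at [0.222, -0.584, 0.231] pointing down, gripper open.
Joint ranges: [-2.91, 2.91], [-0.3, 2.13], [-1.5, 1.42], [0.17, 2.43], [-1.26, 4.41], [0.16, 1.93], [-2.52, 2.52]. Speed limits (rad/s): [1.89, 1.89, 2.39, 2.39, 3.01, 3.01, 3.01].

INTERFACE

Orientations are given as [roll, pitch, yaw] about the fixed x, y, z axes, in that order (R = Rz(yaw) Ry(pitch) Rx(roll)).
In Python, from workcell import readout, grab_frame, camera_info, workorder, bot gives the robot as it stands. The module is installed in compiled form; this text tells all that it offers.
- The arm moves only by the tool drive_tool, never from a script. Its argument "targets" is a list of rows, each an object of numbers: "dx", "dy", "dz": the shift along the tool's x, y, z as a fraction of full scale; "yaw": the turn about the tool's z as a fraction of full scale; "fingers": the closure, from 0 (fully open) to 1 (shut). In form: [{"dx": .., "dy": .., "dz": .., "yaw": .., "fingers": ..}, ...]. A call has 1 to 20 rows; each row shifts and turns the commanded pose from where the row before left it, along the tool's axes as they then stand; what a row does not reach is not made up. Full scale, the value 1, is 0.1 m for a shift and 90 degrees for a turn. A row lasts 1/10 s, in which the tool goes at most 50 mm and 8.59 degrees, less where a joint would pass 70% of its speed; a pose out of reach is approached as far as the arm can. A call with a number of a shift or a turn outside -1 to 1 is refused whole. A call with a gripper value outside its range is refused whole. The fingers move at their own pace and stop on an object; "squeeze" is the grip in N (left out, the last holds). Time passes only in rows, so rows that do not move let the fingers close. It gives the time, the measured TCP pose, the force, the opening and the grip force at its end, in the units of the state.
- readout.observe(): the state, without advancing time (a new reading comes with each control period).
- grab_frame(name): name is "side" or "top"; returns the picture (384x512x3 uint8, blue, green, red); there is no depth.
- camera_info(name): a dict with "fx", "fy", "cx", "cy" (pixels), "T" (4x4, takes a point from camera to world coordinates). Camera axes: x right, y up, looking along -z (the intrinsics and any distortion apply to the point x, -y, -z); pixel columns grow to the right and rows downward; lengths in m; the calibration is good to about 2 mm. A picture is of the moment at which its call begins. camera_info takes no time and is no camera call.
- workorder.job_done(): hands the job in; it is judged then, once.
The state is a dict: "clock": time; "qpos": joint angles; "qd": joint speeds; "joint_efforts": joint torques, N m; "position": TCP position; "tool_rot": TCP orientation; "force": force on the tool from outside, world axes, zero at the start; "moment": the same for the moment, N m; "grip_width": finger opening in m; "finger_force": force on a finger pad.
Only numpy, scipy, OpenCV 4.12 (cv2) and the standard library are available. Lean on these libraries where they do the work, as an engineer would, in place of code of your own. Each camera call takes 0.05 s, during which the arm holds its last target. There are 200 camera calls.

TASK

The small white medicine carton is standing on its head, so its base is uppermost with the base flap open. Fold the base flap down shut, then turn the carton right way up, a quarter turn at a time: roll it over its bottom edge on to one side, let it lie there a moment, and roll it over again the same way so that it stands on its base with the red face with the white cross on top. The base is only folded and there is glass inside, so keep the carton on the desk (roll it over its edges, do not pick it up), lower it at each turn instead of letting it fall over, and leave the bottles, tape and stamp pad where they are.

Things in the scene. Friction and masses are not known exactly. Their poses are not given: they have to be found in the camera images.
- carton: White carton packed with small glass bottles, a stiff box 70 (own x) by 62 (own y) by 84 mm (own z), 0.25 to 0.40 kg; bears a grip of 15 to 30 N. Origin at the box's centre. Own +z points out of its top, the red face with a white cross; -z out of its base. Starts on its head: +z down, base up, 84 mm above the desk. Red arrows on the sides point to the top; a teal band runs near the base.
- base_flap (a joint): Angle of the base flap in rad: 0 = shut (flat between the carton's walls, its outside 1 mm below their edges), pi/2 = standing straight out from the base; starts at 1.5 to 1.95, stop at 2.1. Stiff crease: it stays where it is left and takes about 0.02 N m to turn; no latch.
- flap_hinge (a point): Middle of the base flap's hinge line, which runs along the carton's own y, 4 mm inside the wall on the carton's own -x side, at carton position x -31, y 0, z -39.5 mm. Fixed on the carton.
- flap_edge (a point): Middle of the base flap's free edge. The flap is a brown-grey board panel, white outside, 62 mm long from hinge to free edge, 54 mm wide, 2.5 mm thick, with an 8 mm tuck tongue bent inwards along the free edge. Shut, the free edge lies at the carton's own +x wall.
- bottle_1: Bystander: dark brown bottle with red cap and white label, 42 mm across, 95 mm high, loose. Origin at the centre of its underside.
- bottle_2: Bystander: a second bottle like bottle_1. Origin at the centre of its underside.
- tape: Bystander: roll of brown packing tape lying flat, 110 mm across, 48 mm high, loose. Origin at the centre of its underside.
- stamp_pad: Bystander: black and red stamp pad, 105 by 68 by 22 mm, lying flat, loose. Origin at the centre of its underside.
Mind the look-alikes: they are no part of the job. There is more than one size of the carton; the job needs the middle-sized.

How it is judged:
By the outcome, as a careful person would: the job done as asked, in the order asked, and still so for the second after the job is handed in, with the robot touching nothing.
It also fails if it takes over 72 s, if anything falls off the work surface, if the arm or the gripper's body presses on something with over 40 N, if the wrist force passes 120 N, or if a joint passes its speed limit or range.

## Working session

There is one attempt and no reset: what is moved stays moved. The work goes in short steps, Python scripts to look and compute and a tool call to move; the robot and the scene stay as the last step left them, time stands still between calls to the robot, and variables do not carry over. Pictures are saved under pics/ and viewed, at most 10 in all, crops included, and the job is handed in when it is done.

Besides the shell and the picture viewer there is one more tool, called after "Request:" as name(argument=value, ...) on one line, values as JSON. drive_tool: Moves the arm, as the interface text tells. Shift numbers are shares of 0.1 m and turn numbers shares of 90 degrees, none past 1 either way. Its arguments: {"type":"object","properties":{"targets":{"type":"array","items":{"type":"object","properties":{"dx":{"type":"number","minimum":-1,"maximum":1},"dy":{"type":"number","minimum":-1,"maximum":1},"dz":{"type":"number","minimum":-1,"maximum":1},"yaw":{"type":"number","minimum":-1,"maximum":1},"fingers":{"type":"number"}}}},"squeeze":{"type":"number"}},"required":["targets"]}

```bash
mkdir -p pics; ls; python3 - <<'E'
from workcell import readout, grab_frame, camera_info, bot
import cv2,numpy as np
np.set_printoptions(precision=4,suppress=True)
o=readout.observe(); print(o['clock'],o['position'],o['tool_rot'],o['grip_width'],bot.pinch_z)
for n in('side','top'):
    f=grab_frame(n); cv2.imwrite(f'pics/{n}0.png',f); print(n,{k:(v if k!='T' else 0) for k,v in camera_info(n).items()}); print(np.array(camera_info(n)['T']))
E
```

```text
pics
0.0 [ 0.2223 -0.5838  0.2307] [-3.1405  0.0001  0.3638] 0.08561045568495666 0.0187
side {'fx': 424.7142405559707, 'fy': 424.7142405559707, 'cx': 250.14969570760198, 'cy': 196.65726284691812, 'T': 0}
[[-0.8171  0.307  -0.4879  0.0204]
 [-0.5765 -0.4354  0.6914  0.7575]
 [-0.0001  0.8462  0.5328  0.6539]
 [ 0.      0.      0.      1.    ]]
top {'fx': 380.11085120914026, 'fy': 380.11085120914026, 'cx': 252.71702463694788, 'cy': 189.13340064907757, 'T': 0}
[[-0.0204  0.9882 -0.1521  0.3958]
 [-0.9996 -0.0171  0.0232  0.0177]
 [ 0.0203  0.1525  0.9881  1.2261]
 [ 0.      0.      0.      1.    ]]
```

View pics/side0.png

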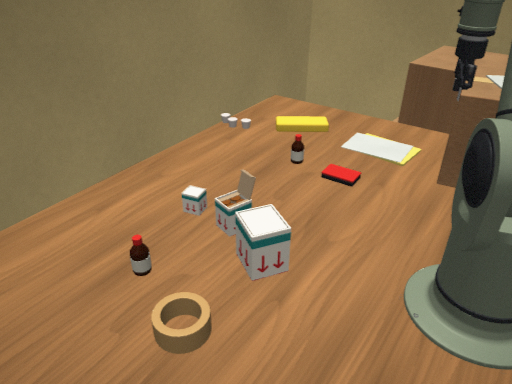

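View pics/top0.png

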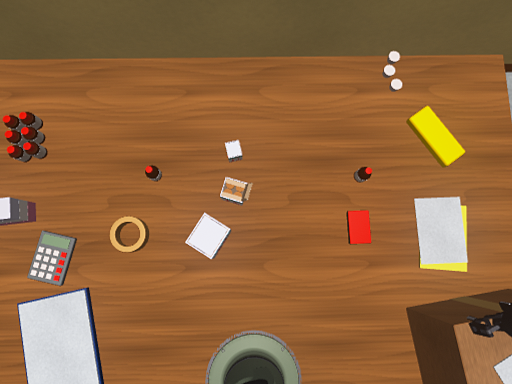

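The top view shows the mid-sized carton at about (235,190), with its open flap on the right (the -y side). Next I'll zoom in and measure.

```bash
python3 - <<'E'
import cv2,numpy as np
a=cv2.imread('pics/top0.png')[165:240,185:265]; b=cv2.imread('pics/side0.png')[160:250,175:265]
cv2.imwrite('pics/c.png',np.hstack([cv2.resize(a,(400,375),interpolation=2),cv2.resize(b,(375,375),interpolation=2)]))
E
```

```text
(no output)
```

View pics/c.png

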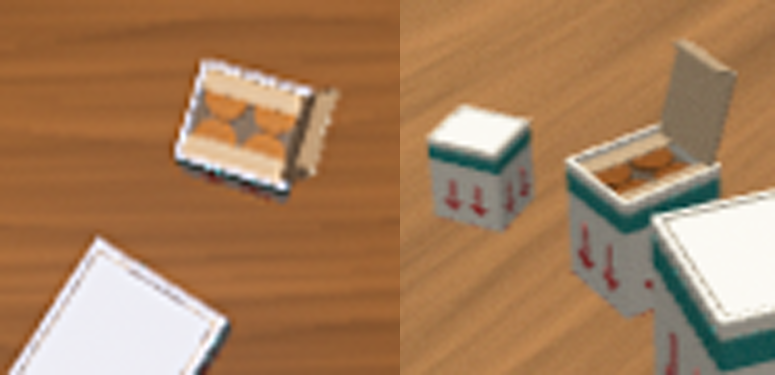

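The crop shows the open base (with carton rim corners in the top view at about (225,177), (248,183), (243,202.5) and (220.5,196.5)). The flap stands up and leans outward on the right.

```bash
cat > h.py <<'E'
import numpy as np, cv2
from workcell import readout, grab_frame, camera_info, workorder, bot
np.set_printoptions(precision=4,suppress=True)
def ray(n,p):
    c=camera_info(n);T=np.array(c['T'])
    d=T[:3,:3]@np.array([(p[0]-c['cx'])/c['fx'],-(p[1]-c['cy'])/c['fy'],-1]);return T[:3,3],d
def plane(n,p,z):
    o,d=ray(n,p);return o+d*(z-o[2])/d[2]
def tri(p,q):
    o,d=ray('top',p);e,f=ray('side',q)
    s=np.linalg.lstsq(np.stack([d,-f],1),e-o,rcond=None)[0];a=o+d*s[0];b=e+f*s[1];return (a+b)/2,np.linalg.norm(a-b)
E
python3 - <<'E'
from h import *
P=[plane('top',p,.084) for p in [(225,177),(248.2,183),(243,202.6),(220.6,196.6)]]
print(np.array(P)); 
for i in range(4): d=P[(i+1)%4]-P[i]; print(np.linalg.norm(d),np.degrees(np.arctan2(d[1],d[0])))
print('c',np.mean(P,0))
P=[plane('side',p,.084) for p in [(215.1,198.4),(238.1,190.5),(251.3,199.6),(230.7,209.9)]]
print(np.array(P),np.mean(P,0))
print('flap',tri((252.4,183.4),(242.2,169.6)),tri((247.4,199.4),(255.6,177.3)))
for p in [(204.5,212.5),(230.5,229.5)]: print('big',plane('top',p,.115))
for p in [(228,160),(243,158)]: print('small',plane('top',p,.05))
E
```

```text
[[0.6105 0.0748 0.084 ]
 [0.5908 0.0043 0.084 ]
 [0.5309 0.0212 0.084 ]
 [0.5504 0.0886 0.084 ]]
0.07315726300351548 -105.67903963280492
0.06214596812379013 164.2814162555401
0.0702207297245169 73.88135120163288
0.061675196744081125 -12.987959479941809
c [0.5707 0.0472 0.084 ]
[[0.6093 0.0751 0.084 ]
 [0.5849 0.0115 0.084 ]
 [0.532  0.0275 0.084 ]
 [0.5461 0.0935 0.084 ]] [0.5681 0.0519 0.084 ]
flap (array([ 0.5817, -0.0062,  0.138 ]), np.float64(0.003719775203229514)) (array([0.5333, 0.008 , 0.1384]), np.float64(0.0006175821740918364))
big [0.5002 0.134  0.115 ]
big [0.4492 0.0587 0.115 ]
small [0.6715 0.0665 0.05  ]
small [0.6772 0.0189 0.05  ]
```

Request:
drive_tool(targets=[{"dx": 0.15, "dy": -0.12, "fingers": 1}, {"dx": 0.31, "dy": -0.25, "fingers": 1}, {"dx": 0.31, "dy": -0.25, "fingers": 1}, {"dx": 0.31, "dy": -0.25, "fingers": 1}, {"dx": 0.31, "dy": -0.25, "fingers": 1}, {"dx": 0.31, "dy": -0.25, "fingers": 1}, {"dx": 0.31, "dy": -0.25, "fingers": 1}, {"dx": 0.31, "dy": -0.25, "fingers": 1}, {"dx": 0.31, "dy": -0.25, "fingers": 1}, {"dx": 0.31, "dy": -0.25, "fingers": 1}, {"dx": 0.31, "dy": -0.25, "fingers": 1}, {"dx": 0.31, "dy": -0.25, "fingers": 1}, {"dx": 0.31, "dy": -0.25, "fingers": 1}, {"dx": 0.31, "dy": -0.25, "fingers": 1}, {"dx": 0.31, "dy": -0.25, "fingers": 1}, {"dx": 0.31, "dy": -0.25, "fingers": 1}, {"dx": 0.2, "dy": -0.13, "fingers": 1}])

```text
invalid input
```

Request:
drive_tool(targets=[{"yaw": -0.085, "fingers": 1}, {"yaw": -0.085, "fingers": 1}, {"yaw": -0.085, "fingers": 1}, {"yaw": -0.085, "fingers": 1}, {"yaw": -0.085, "fingers": 1}, {"yaw": -0.085, "fingers": 1}, {"yaw": -0.085, "fingers": 1}, {"fingers": 1}, {"fingers": 1}, {"fingers": 1}])

```text
invalid input
```

Request:
drive_tool(targets=[{"dx": 0.15, "dy": -0.12, "dz": 0, "yaw": 0, "fingers": 1}])

```text
clock: 0.2
position: [0.2306, -0.5685, 0.2307]
tool_rot: [-3.141, 0.001, 0.361]
force: [-0.8, 0.1, -0.3]
grip_width: 0.0734
finger_force: 0.0
```

Request:
drive_tool(targets=[{"dx": 0.3, "dy": -0.24, "dz": 0, "yaw": 0, "fingers": 1}, {"dx": 0.3, "dy": -0.24, "dz": 0, "yaw": 0, "fingers": 1}, {"dx": 0.3, "dy": -0.24, "dz": 0, "yaw": 0, "fingers": 1}, {"dx": 0.3, "dy": -0.24, "dz": 0, "yaw": 0, "fingers": 1}, {"dx": 0.3, "dy": -0.24, "dz": 0, "yaw": 0, "fingers": 1}, {"dx": 0.3, "dy": -0.24, "dz": 0, "yaw": 0, "fingers": 1}, {"dx": 0.3, "dy": -0.24, "dz": 0, "yaw": 0, "fingers": 1}, {"dx": 0.3, "dy": -0.24, "dz": 0, "yaw": 0, "fingers": 1}, {"dx": 0.3, "dy": -0.24, "dz": 0, "yaw": 0, "fingers": 1}, {"dx": 0.3, "dy": -0.24, "dz": 0, "yaw": 0, "fingers": 1}, {"dx": 0.3, "dy": -0.24, "dz": 0, "yaw": 0, "fingers": 1}, {"dx": 0.3, "dy": -0.24, "dz": 0, "yaw": 0, "fingers": 1}, {"dx": 0.3, "dy": -0.24, "dz": 0, "yaw": 0, "fingers": 1}, {"dx": 0.3, "dy": -0.24, "dz": 0, "yaw": 0, "fingers": 1}, {"dx": 0.3, "dy": -0.24, "dz": 0, "yaw": 0, "fingers": 1}, {"dx": 0.3, "dy": -0.24, "dz": 0, "yaw": 0, "fingers": 1}])

```text
clock: 1.8
position: [0.5445, -0.0365, 0.2311]
tool_rot: [-3.141, 0.0, 0.364]
force: [0.2, -0.2, 0.2]
grip_width: -0.0
finger_force: 0.0
```

Request:
drive_tool(targets=[{"dx": 0, "dy": 0, "dz": 0, "yaw": -0.085, "fingers": 1}, {"dx": 0, "dy": 0, "dz": 0, "yaw": -0.085, "fingers": 1}, {"dx": 0, "dy": 0, "dz": 0, "yaw": -0.085, "fingers": 1}, {"dx": 0, "dy": 0, "dz": 0, "yaw": -0.085, "fingers": 1}, {"dx": 0, "dy": 0, "dz": 0, "yaw": -0.085, "fingers": 1}, {"dx": 0, "dy": 0, "dz": 0, "yaw": -0.085, "fingers": 1}, {"dx": 0, "dy": 0, "dz": 0, "yaw": -0.085, "fingers": 1}, {"dx": 0, "dy": 0, "dz": 0, "yaw": 0, "fingers": 1}, {"dx": 0, "dy": 0, "dz": 0, "yaw": 0, "fingers": 1}])

```text
clock: 2.7
position: [0.544, -0.0381, 0.2311]
tool_rot: [-3.141, -0.0, 1.294]
force: [-0.0, 0.4, 0.4]
grip_width: 0.0
finger_force: 0.0
```

Request:
drive_tool(targets=[{"dx": 0, "dy": 0.02, "dz": 0.37, "yaw": -0.007, "fingers": 1}, {"dx": 0, "dy": 0, "dz": 0.37, "yaw": 0, "fingers": 1}, {"dx": 0, "dy": 0, "dz": 0.37, "yaw": 0, "fingers": 1}, {"dx": 0, "dy": 0, "dz": 0, "yaw": 0, "fingers": 1}, {"dx": 0.12, "dy": 0, "dz": 0, "yaw": 0, "fingers": 1}, {"dx": 0.12, "dy": 0, "dz": 0, "yaw": 0, "fingers": 1}, {"dx": 0.12, "dy": 0, "dz": 0, "yaw": 0, "fingers": 1}, {"dx": 0.12, "dy": 0, "dz": 0, "yaw": 0, "fingers": 1}, {"dx": 0.11, "dy": 0, "dz": 0, "yaw": 0, "fingers": 1}, {"dx": 0.11, "dy": 0, "dz": 0, "yaw": 0, "fingers": 1}, {"dx": 0.09, "dy": 0, "dz": 0.07, "yaw": 0, "fingers": 1}, {"dx": 0.07, "dy": 0, "dz": 0.09, "yaw": 0, "fingers": 1}, {"dx": 0.04, "dy": 0, "dz": 0.11, "yaw": 0, "fingers": 1}, {"dx": 0.02, "dy": 0, "dz": 0.06, "yaw": 0, "fingers": 1}, {"dx": 0, "dy": 0, "dz": 0, "yaw": 0, "fingers": 1}])

```text
clock: 4.2
position: [0.5691, 0.0504, 0.086]
tool_rot: [-3.14, 0.001, 1.31]
force: [-0.5, -0.6, 0.1]
grip_width: 0.0001
finger_force: 0.0
```

Request:
drive_tool(targets=[{"dx": 0.07, "dy": 0, "dz": 0, "yaw": 0, "fingers": 1}, {"dx": 0.07, "dy": 0, "dz": 0, "yaw": 0, "fingers": 1}, {"dx": 0, "dy": 0, "dz": 0.015, "yaw": 0, "fingers": 1}, {"dx": 0, "dy": 0, "dz": 0.015, "yaw": 0, "fingers": 1}, {"dx": 0, "dy": 0, "dz": 0.005, "yaw": 0, "fingers": 1}, {"dx": 0, "dy": 0, "dz": 0, "yaw": 0, "fingers": 1}])

```text
clock: 4.8
position: [0.5733, 0.0637, 0.0837]
tool_rot: [-3.141, 0.0, 1.309]
force: [0.4, -0.4, 0.4]
grip_width: -0.0
finger_force: 0.0
```

```bash
python3 - <<'E'
from h import *
a=grab_frame('top')[165:240,185:265];b=grab_frame('side')[160:250,175:265]
cv2.imwrite('pics/c2.png',np.hstack([cv2.resize(a,(400,375),interpolation=2),cv2.resize(b,(375,375),interpolation=2)]))
E
```

```text
(no output)
```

View pics/c2.png

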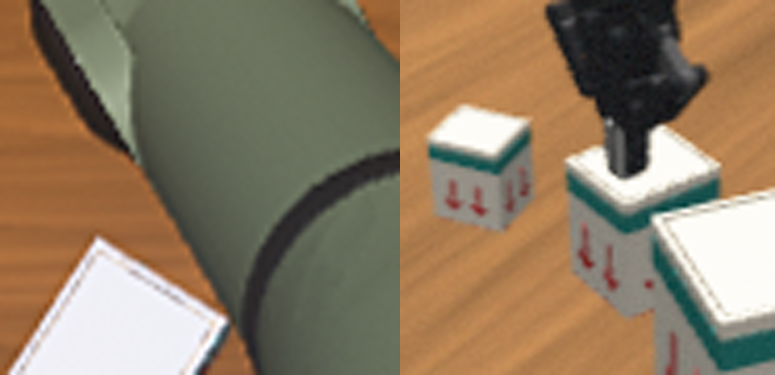

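The flap is folded over and the carton hasn't moved. I'll press a little deeper until the force shows contact.

Request:
drive_tool(targets=[{"dx": 0, "dy": 0, "dz": 0.006, "yaw": 0, "fingers": 1}, {"dx": 0, "dy": 0, "dz": 0.006, "yaw": 0, "fingers": 1}, {"dx": 0, "dy": 0, "dz": 0, "yaw": 0, "fingers": 1}])

```text
clock: 5.2
position: [0.5735, 0.0639, 0.0827]
tool_rot: [3.141, 0.0, 1.309]
force: [-0.1, -0.7, 3.5]
grip_width: 0.0004
finger_force: 1.8
```

Request:
drive_tool(targets=[{"dx": 0, "dy": 0, "dz": 0.004, "yaw": 0, "fingers": 1}, {"dx": 0, "dy": 0, "dz": -0.3, "yaw": 0, "fingers": 1}, {"dx": 0.09, "dy": 0, "dz": -0.3, "yaw": 0, "fingers": 0}, {"dx": 0, "dy": 0, "dz": 0, "yaw": 0, "fingers": 0}, {"dx": 0, "dy": 0, "dz": 0, "yaw": 0, "fingers": 0}, {"dx": 0, "dy": 0, "dz": 0, "yaw": 0, "fingers": 0}, {"dx": 0, "dy": 0, "dz": 0, "yaw": 0, "fingers": 0}, {"dx": 0, "dy": 0, "dz": 0.2, "yaw": 0, "fingers": 0}, {"dx": 0, "dy": 0, "dz": 0.2, "yaw": 0, "fingers": 0}, {"dx": 0, "dy": 0, "dz": 0.2, "yaw": 0, "fingers": 0}, {"dx": 0, "dy": 0, "dz": 0.2, "yaw": 0, "fingers": 0}, {"dx": 0, "dy": 0, "dz": 0, "yaw": 0, "fingers": 0.2}, {"dx": 0, "dy": 0, "dz": 0, "yaw": 0, "fingers": 0.2}, {"dx": 0, "dy": 0, "dz": 0, "yaw": 0, "fingers": 0.2}, {"dx": 0, "dy": 0, "dz": 0, "yaw": 0, "fingers": 0.2}], squeeze=20)

```text
clock: 6.7
position: [0.5762, 0.0727, 0.0631]
tool_rot: [3.141, -0.0, 1.309]
force: [0.2, -0.2, 0.1]
grip_width: 0.0683
finger_force: 0.0
```

```bash
python3 - <<'E'
from h import *
o=readout.observe();print(o)
cv2.imwrite('pics/s3.png',cv2.resize(grab_frame('side')[120:270,150:350],(800,600),interpolation=2))
E
```

```text
{'clock': 6.7, 'qpos': array([ 0.0269,  0.6986, -0.3637,  1.8275,  0.3718,  0.6817, -0.812 ]), 'qd': array([-0.0021,  0.002 ,  0.0024,  0.0035,  0.    , -0.0039, -0.0004]), 'joint_efforts': array([ -0.0828, -95.6188,  -6.2803, -25.4927,   0.0025,   0.0167,
         0.0093]), 'position': array([0.5762, 0.0727, 0.0631]), 'tool_rot': array([ 3.1405, -0.0005,  1.3092]), 'force': array([ 0.2323, -0.1979,  0.1476]), 'moment': array([ 0.043 , -0.0544,  0.0446]), 'finger_force': 0.0, 'grip_width': 0.06829740277684716}
```

View pics/s3.png

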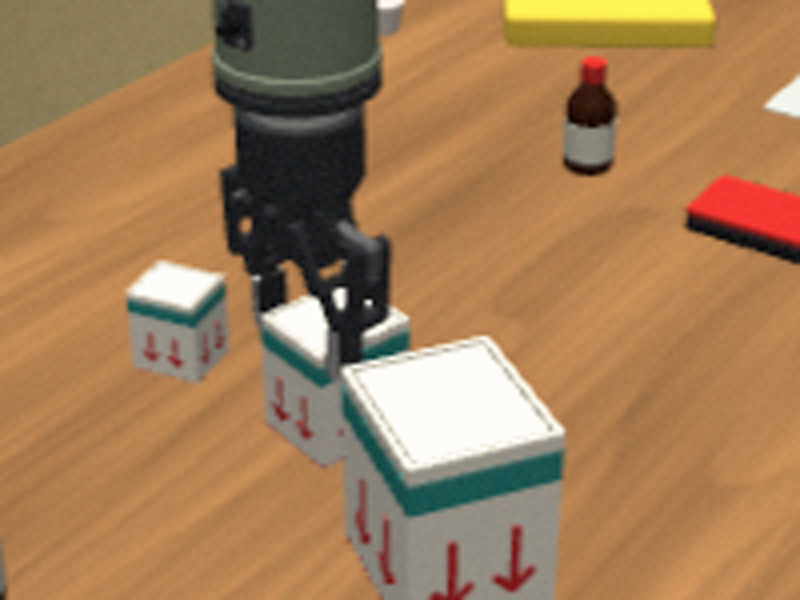

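The base is shut flat, and the pads straddle the rear part of the carton (at around (300,300) in the crop). I'll close lightly to see how grip force builds with finger position.

Request:
drive_tool(targets=[{"dx": 0, "dy": 0, "dz": 0, "yaw": 0, "fingers": 0.27}, {"dx": 0, "dy": 0, "dz": 0, "yaw": 0, "fingers": 0.28}, {"dx": 0, "dy": 0, "dz": 0, "yaw": 0, "fingers": 0.28}, {"dx": 0, "dy": 0, "dz": 0, "yaw": 0, "fingers": 0.28}])

```text
clock: 7.15
position: [0.5763, 0.0726, 0.0629]
tool_rot: [3.14, -0.0, 1.309]
force: [0.3, -0.5, 6.9]
grip_width: 0.0618
finger_force: 14.2
```

Request:
drive_tool(targets=[{"dx": 0, "dy": 0, "dz": 0, "yaw": 0, "fingers": 0.29}, {"dx": 0, "dy": 0, "dz": 0, "yaw": 0, "fingers": 0.29}])

```text
clock: 7.35
position: [0.5763, 0.0726, 0.063]
tool_rot: [3.14, -0.0, 1.309]
force: [0.9, -0.7, 8.4]
grip_width: 0.0616
finger_force: 20.0
```

Request:
drive_tool(targets=[{"dx": 0, "dy": 0, "dz": 0, "yaw": 0, "fingers": 0.3}, {"dx": 0, "dy": 0, "dz": 0, "yaw": 0, "fingers": 0.3}])

```text
clock: 7.55
position: [0.5763, 0.0726, 0.063]
tool_rot: [3.14, -0.0, 1.309]
force: [0.4, -2.6, 8.6]
grip_width: 0.0615
finger_force: 20.0
```

Request:
drive_tool(targets=[{"dx": 0, "dy": 0, "dz": 0, "yaw": 0, "fingers": 0.277}, {"dx": 0, "dy": 0, "dz": 0, "yaw": 0, "fingers": 0.277}])

```text
clock: 7.75
position: [0.5763, 0.0726, 0.0629]
tool_rot: [3.14, -0.0, 1.309]
force: [1.0, -1.2, 6.9]
grip_width: 0.062
finger_force: 12.8
```

Request:
drive_tool(targets=[{"dx": -0.035, "dy": 0, "dz": -0.026, "yaw": 0, "fingers": 0.277}, {"dx": -0.035, "dy": 0, "dz": -0.026, "yaw": 0, "fingers": 0.277}, {"dx": -0.035, "dy": 0, "dz": -0.022, "yaw": 0, "fingers": 0.277}, {"dx": -0.035, "dy": 0, "dz": -0.02, "yaw": 0, "fingers": 0.277}])

```text
clock: 8.15
position: [0.5719, 0.0586, 0.0717]
tool_rot: [-3.141, 0.0, 1.309]
force: [0.1, 0.8, -3.1]
grip_width: 0.0621
finger_force: 9.6
```

```bash
python3 - <<'E'
from h import *
o=readout.observe();print(o['force'],o['moment'],o['finger_force'])
cv2.imwrite('pics/s4.png',cv2.resize(grab_frame('side')[170:260,190:310],(800,600),interpolation=2))
E
```

```text
[ 0.0622  0.7906 -3.1016] [ 0.0747  0.0193 -0.028 ] 9.588532838970423
```

View pics/s4.png

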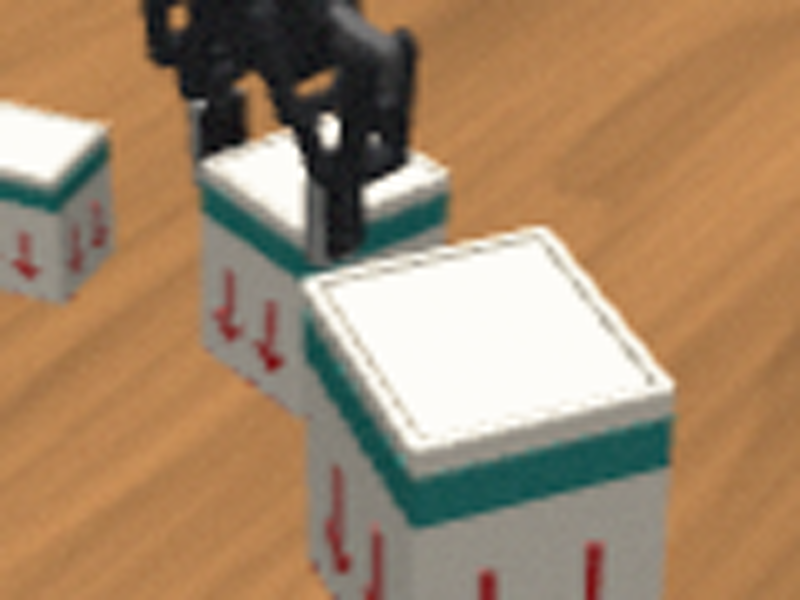

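The camera shows the corners shifted without tilting, so the grip was tight enough to hold the carton a few mm up. I'll set it straight back down and use a much lighter grip so it can pivot.

Request:
drive_tool(targets=[{"dx": 0, "dy": 0, "dz": 0.03, "yaw": 0, "fingers": 0.277}, {"dx": 0, "dy": 0, "dz": 0.03, "yaw": 0, "fingers": 0.277}, {"dx": 0, "dy": 0, "dz": 0.02, "yaw": 0, "fingers": 0.277}, {"dx": 0, "dy": 0, "dz": 0.01, "yaw": 0, "fingers": 0.277}, {"dx": 0, "dy": 0, "dz": 0.005, "yaw": 0, "fingers": 0.277}, {"dx": 0, "dy": 0, "dz": 0, "yaw": 0, "fingers": 0.27}])

```text
clock: 8.8
position: [0.5723, 0.0596, 0.0621]
tool_rot: [3.141, -0.0, 1.31]
force: [1.2, -0.2, 0.2]
grip_width: 0.0623
finger_force: 0.5
```

Request:
drive_tool(targets=[{"dx": 0, "dy": 0, "dz": 0, "yaw": 0, "fingers": 0.273}, {"dx": 0, "dy": 0, "dz": 0, "yaw": 0, "fingers": 0.273}])

```text
clock: 9.0
position: [0.5723, 0.0591, 0.062]
tool_rot: [3.141, -0.0, 1.309]
force: [1.6, 0.6, -0.1]
grip_width: 0.0621
finger_force: 0.7
```

Request:
drive_tool(targets=[{"dx": 0, "dy": 0, "dz": 0, "yaw": 0, "fingers": 0.274}, {"dx": 0, "dy": 0, "dz": 0, "yaw": 0, "fingers": 0.274}])

```text
clock: 9.2
position: [0.5722, 0.0591, 0.0621]
tool_rot: [3.141, -0.0, 1.309]
force: [1.7, 1.0, -0.3]
grip_width: 0.0618
finger_force: 0.8
```

Request:
drive_tool(targets=[{"dx": 0, "dy": 0, "dz": 0, "yaw": 0, "fingers": 0.277}, {"dx": 0, "dy": 0, "dz": 0, "yaw": 0, "fingers": 0.277}])

```text
clock: 9.4
position: [0.5722, 0.0591, 0.0622]
tool_rot: [3.141, -0.0, 1.309]
force: [0.9, 1.0, 1.0]
grip_width: 0.0619
finger_force: 6.8
```

Request:
drive_tool(targets=[{"dx": 0, "dy": 0, "dz": 0, "yaw": 0, "fingers": 0.275}, {"dx": 0, "dy": 0, "dz": 0, "yaw": 0, "fingers": 0.275}])

```text
clock: 9.6
position: [0.5722, 0.0591, 0.0621]
tool_rot: [3.142, -0.0, 1.309]
force: [2.3, -0.3, 0.7]
grip_width: 0.0614
finger_force: 3.6
```

```bash
python3 - <<'E'
from h import *
f=grab_frame('side');
cv2.imwrite('pics/s5.png',cv2.resize(f[170:260,190:310],(800,600),interpolation=2))
E
```

```text
(no output)
```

View pics/s5.png

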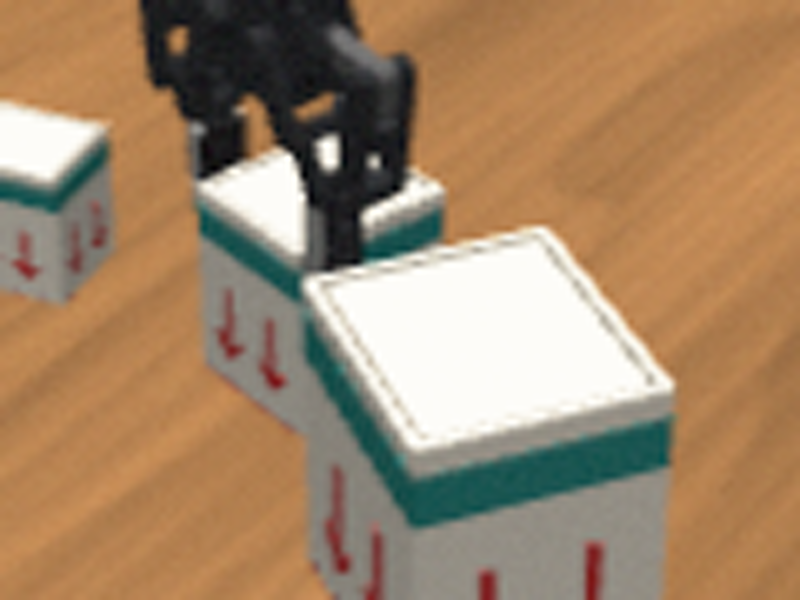

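Request:
drive_tool(targets=[{"dx": -0.015, "dy": 0, "dz": -0.012, "yaw": 0, "fingers": 0.275}, {"dx": -0.015, "dy": 0, "dz": -0.012, "yaw": 0, "fingers": 0.275}, {"dx": -0.015, "dy": 0, "dz": -0.012, "yaw": 0, "fingers": 0.275}])

```text
clock: 9.95
position: [0.5706, 0.0545, 0.0656]
tool_rot: [-3.141, 0.0, 1.309]
force: [-0.7, 0.4, -3.6]
grip_width: 0.0621
finger_force: 3.1
```

```bash
cat >> h.py <<'E'
def teal():
    f=grab_frame('side'); h=cv2.cvtColor(f,cv2.COLOR_BGR2HSV)
    m=cv2.inRange(h,(80,100,40),(100,255,200))
    n,l,s,c=cv2.connectedComponentsWithStats(m)
    print([(s[i][:5].tolist(),c[i].round(1).tolist()) for i in range(1,n) if s[i][4]>15])
    return f
def st():
    o=readout.observe();print(o['clock'],o['position'],o['force'],o['moment'],o['finger_force'],o['grip_width'])
E
python3 -c "
from h import *
st();teal()"
```

```text
9.95 [0.5706 0.0545 0.0656] [-0.7015  0.3597 -3.5939] [ 0.0734 -0.0685  0.0415] 3.1302878568768397 0.062081872281648756
[([182, 193, 24, 9, 55], [192.8, 197.6]), ([221, 200, 16, 12, 57], [228.0, 205.6]), ([245, 202, 12, 7, 42], [250.7, 205.0]), ([236, 219, 54, 30, 344], [263.9, 239.0])]
```

```bash
python3 -c "
from h import *
for n in ('s4','s5'):
    f=cv2.resize(cv2.imread(f'pics/{n}.png'),(120,90),interpolation=cv2.INTER_AREA)
    m=cv2.inRange(cv2.cvtColor(f,cv2.COLOR_BGR2HSV),(80,100,40),(100,255,200))
    k,l,s,c=cv2.connectedComponentsWithStats(m)
    print(n,[((s[i][:5]+[190,170,0,0,0]).tolist(),(c[i]+[190,170]).round(1).tolist()) for i in range(1,k) if s[i][4]>15])
f=teal();cv2.imwrite('pics/s6.png',cv2.resize(f[170:260,190:310],(800,600),interpolation=2))
"
```

```text
s4 [([190, 193, 16, 9, 34], [197.1, 197.9]), ([221, 199, 16, 12, 57], [228.1, 204.8]), ([244, 200, 12, 8, 44], [249.5, 203.7]), ([236, 219, 54, 30, 337], [263.8, 238.9])]
s5 [([190, 193, 16, 9, 34], [197.1, 197.9]), ([220, 202, 15, 13, 53], [227.2, 207.9]), ([244, 202, 12, 7, 38], [250.0, 205.5]), ([236, 219, 54, 30, 335], [263.6, 238.8])]
[([182, 193, 24, 9, 55], [192.8, 197.6]), ([221, 200, 16, 12, 56], [228.2, 205.6]), ([246, 202, 11, 7, 41], [251.0, 204.9]), ([236, 219, 54, 30, 342], [263.8, 238.9])]
```

Against the earlier frames, the trailing band rose about 4 mm and the leading one stayed at its height, so the carton is now tipping over its edge. I'll continue the arc.

Request:
drive_tool(targets=[{"dx": -0.033, "dy": 0, "dz": -0.022, "yaw": 0, "fingers": 0.275}, {"dx": -0.033, "dy": 0, "dz": -0.021, "yaw": 0, "fingers": 0.275}, {"dx": -0.033, "dy": 0, "dz": -0.02, "yaw": 0, "fingers": 0.275}, {"dx": -0.038, "dy": 0, "dz": -0.019, "yaw": 0, "fingers": 0.275}, {"dx": -0.038, "dy": 0, "dz": -0.017, "yaw": 0, "fingers": 0.275}])

```text
clock: 10.55
position: [0.5664, 0.0376, 0.0759]
tool_rot: [3.141, -0.0, 1.309]
force: [-1.2, 0.6, -1.2]
grip_width: 0.0619
finger_force: 3.2
```

```bash
python3 -c "
from h import *
st();f=teal();cv2.imwrite('pics/s7.png',cv2.resize(f[160:250,190:310],(800,600),interpolation=2))
"
```

```text
10.55 [0.5664 0.0376 0.0759] [-1.19    0.58   -1.2211] [ 0.1944  0.113  -0.0071] 3.2159562727645863 0.06189455165850295
[([182, 193, 24, 9, 55], [192.8, 197.6]), ([226, 193, 19, 14, 84], [234.1, 200.3]), ([247, 200, 14, 6, 45], [254.6, 202.5]), ([236, 218, 54, 31, 341], [263.7, 238.8])]
```

View pics/s7.png

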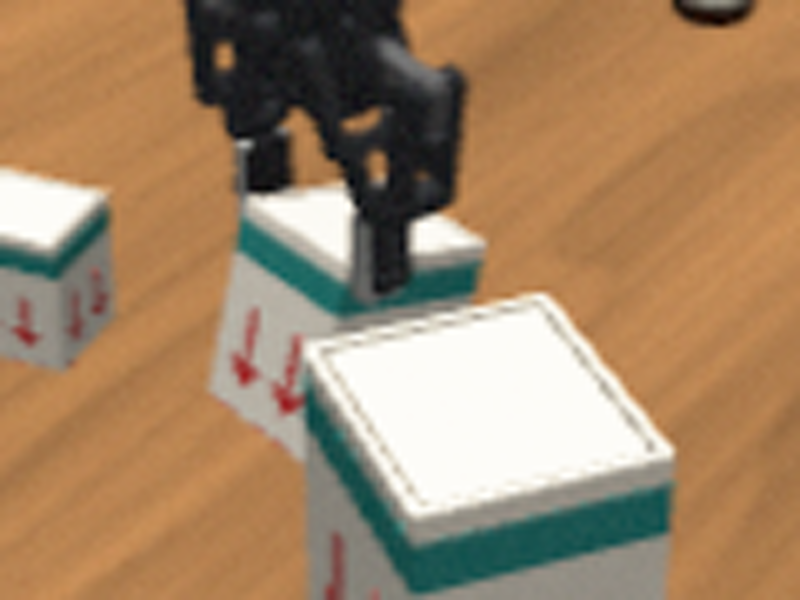

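The carton is visibly tipped about 15° with its leading edge on the desk. I'll continue the arc.

Request:
drive_tool(targets=[{"dx": -0.042, "dy": 0, "dz": -0.014, "yaw": 0, "fingers": 0.275}, {"dx": -0.042, "dy": 0, "dz": -0.012, "yaw": 0, "fingers": 0.275}, {"dx": -0.042, "dy": 0, "dz": -0.01, "yaw": 0, "fingers": 0.275}, {"dx": -0.042, "dy": 0, "dz": -0.008, "yaw": 0, "fingers": 0.275}, {"dx": -0.042, "dy": 0, "dz": -0.006, "yaw": 0, "fingers": 0.275}])

```text
clock: 11.1
position: [0.561, 0.0172, 0.0807]
tool_rot: [3.141, -0.0, 1.309]
force: [0.0, 1.1, 0.9]
grip_width: 0.0622
finger_force: 3.4
```

```bash
python3 -c "
from h import *
st();f=teal()
"
```

```text
11.1 [0.561  0.0172 0.0807] [0.0421 1.0779 0.944 ] [ 0.208  -0.0319 -0.0602] 3.399718420696445 0.06222134128320271
[([231, 188, 20, 14, 94], [239.9, 194.9]), ([182, 192, 24, 10, 55], [193.1, 197.5]), ([252, 198, 13, 6, 47], [258.9, 200.7]), ([236, 219, 54, 30, 345], [263.7, 238.9])]
```

Request:
drive_tool(targets=[{"dx": -0.042, "dy": 0, "dz": -0.002, "yaw": 0, "fingers": 0.275}, {"dx": -0.042, "dy": 0, "dz": 0, "yaw": 0, "fingers": 0.275}, {"dx": -0.042, "dy": 0, "dz": 0, "yaw": 0, "fingers": 0.275}])

```text
clock: 11.45
position: [0.5577, 0.005, 0.0808]
tool_rot: [3.142, 0.0, 1.309]
force: [-1.6, 0.8, 2.1]
grip_width: 0.0615
finger_force: 3.6
```

```bash
python3 -c "
from h import *
st();f=teal()
h=cv2.cvtColor(f,cv2.COLOR_BGR2HSV);
m=cv2.inRange(h,(0,120,80),(6,255,255))|cv2.inRange(h,(174,120,80),(180,255,255))
k,l,s,c=cv2.connectedComponentsWithStats(m)
print([s[i].tolist() for i in range(1,k) if s[i][4]>3 and 200<s[i][0]<320])
"
```

```text
11.45 [0.5577 0.005  0.0808] [-1.5532  0.8069  2.1023] [0.2347 0.0593 0.0012] 3.5585020249709487 0.061463136782349
[([235, 185, 33, 19, 144], [249.7, 195.0]), ([182, 193, 24, 9, 55], [192.9, 197.6]), ([236, 219, 54, 30, 342], [263.6, 238.9])]
[[295, 134, 7, 7, 38], [230, 206, 3, 3, 8], [239, 248, 3, 8, 11], [245, 250, 4, 16, 23], [273, 252, 10, 16, 51], [257, 256, 11, 16, 53]]
```

```bash
cat >> h.py <<'E'
def edge(f,x0,x1,y0,y1):
    h=cv2.cvtColor(f,cv2.COLOR_BGR2HSV)
    m=cv2.inRange(h,(0,0,110),(180,70,255))|cv2.inRange(h,(80,70,40),(105,255,255))
    out=[]
    for r in range(y0,y1):
        c=np.flatnonzero(m[r,x0:x1])
        if len(c): out.append((int(c[0]+x0),r))
    return out
def wall(p,off=.568,n=np.array([.965,-.262,0]),d=np.array([-.262,-.965,0])):
    o,v=ray('side',p);q=o+v*(off-o@n)/(v@n);return q@d,q[2]   # along roll direction, height
E
python3 -c "
from h import *
f=grab_frame('side'); e=edge(f,212,300,178,236); print(e)
print([tuple(np.round(wall(p),3)) for p in e[::3]])
p=readout.observe()['position'];print('tcp u',p@np.array([-.262,-.965,0]))
"
```

```text
[(237, 182), (236, 183), (236, 184), (236, 185), (235, 186), (235, 187), (234, 188), (234, 189), (233, 190), (233, 191), (233, 192), (232, 193), (232, 194), (231, 195), (231, 196), (230, 197), (230, 198), (229, 199), (229, 200), (228, 201), (228, 202), (227, 203), (227, 204), (226, 205), (226, 206), (225, 207), (225, 208), (224, 209), (224, 210), (226, 211), (227, 212), (228, 213), (230, 214), (231, 215), (233, 216), (235, 217), (235, 218), (236, 219), (236, 220), (236, 221), (236, 222), (236, 223), (236, 224), (236, 225), (236, 226), (236, 227), (236, 228), (236, 229), (236, 230), (236, 231), (236, 232), (236, 233), (236, 234), (236, 235)]
[(np.float64(-0.162), np.float64(0.106)), (np.float64(-0.166), np.float64(0.098)), (np.float64(-0.172), np.float64(0.092)), (np.float64(-0.176), np.float64(0.084)), (np.float64(-0.179), np.float64(0.076)), (np.float64(-0.186), np.float64(0.07)), (np.float64(-0.189), np.float64(0.062)), (np.float64(-0.196), np.float64(0.055)), (np.float64(-0.2), np.float64(0.048)), (np.float64(-0.206), np.float64(0.041)), (np.float64(-0.197), np.float64(0.028)), (np.float64(-0.184), np.float64(0.013)), (np.float64(-0.171), np.float64(-0.003)), (np.float64(-0.168), np.float64(-0.014)), (np.float64(-0.168), np.float64(-0.024)), (np.float64(-0.169), np.float64(-0.034)), (np.float64(-0.169), np.float64(-0.044)), (np.float64(-0.169), np.float64(-0.054))]
tcp u -0.15048187586306058
```

θ is about 34° and the pivot edge is on the desk at u ≈ -0.149, right below the grip. I'll go past balance slowly.

Request:
drive_tool(targets=[{"dx": -0.058, "dy": 0, "dz": 0.004, "yaw": 0, "fingers": 0.275}, {"dx": -0.058, "dy": 0, "dz": 0.006, "yaw": 0, "fingers": 0.275}, {"dx": -0.057, "dy": 0, "dz": 0.01, "yaw": 0, "fingers": 0.275}, {"dx": -0.057, "dy": 0, "dz": 0.012, "yaw": 0, "fingers": 0.275}, {"dx": -0.055, "dy": 0, "dz": 0.016, "yaw": 0, "fingers": 0.275}])

```text
clock: 12.05
position: [0.5502, -0.0228, 0.0759]
tool_rot: [-3.142, 0.0, 1.309]
force: [0.6, -0.5, 1.1]
grip_width: 0.0621
finger_force: 3.8
```

```bash
cat >> h.py <<'E'
def look(x0,x1,y0,y1,off=.568,lim=236):
    st();f=grab_frame('side');e=[p for p in edge(f,x0,x1,y0,y1) if p[0]<lim]
    i=int(np.argmin([p[0] for p in e]));k=[p for p in e if p[0]==e[i][0]]
    print('top',e[0],wall(e[0],off),'left',k[-1],np.round(wall(k[-1],off),4)); print(e)
    p=readout.observe()['position'];print('tcp u',p@np.array([-.262,-.965,0]))
E
python3 -c "
from h import *
look(215,310,170,225,lim=300)
"
```

```text
12.05 [ 0.5502 -0.0228  0.0759] [ 0.5738 -0.4882  1.1134] [-0.0293 -0.0002  0.026 ] 3.8130375905893743 0.0620812110657256
top (251, 171) (np.float64(-0.11564494758738408), np.float64(0.12142280145049167)) left (228, 203) [-0.193   0.0541]
[(251, 171), (245, 173), (247, 178), (246, 179), (245, 180), (244, 181), (245, 182), (244, 183), (242, 184), (242, 185), (241, 186), (240, 187), (239, 188), (239, 189), (238, 190), (237, 191), (236, 192), (236, 193), (235, 194), (234, 195), (233, 196), (233, 197), (232, 198), (231, 199), (230, 200), (230, 201), (229, 202), (228, 203), (230, 204), (231, 205), (232, 206), (233, 207), (235, 208), (237, 209), (238, 210), (236, 211), (235, 212), (235, 213), (236, 214), (236, 215), (235, 216), (235, 217), (236, 218), (236, 219), (236, 220), (236, 221), (236, 222), (236, 223), (236, 224)]
tcp u -0.12109556575129057
```

Tracking well: θ is about 50°, with the pivot still at u ≈ -0.148. Now lowering.

Request:
drive_tool(targets=[{"dx": -0.055, "dy": 0, "dz": 0.019, "yaw": 0, "fingers": 0.275}, {"dx": -0.053, "dy": 0, "dz": 0.023, "yaw": 0, "fingers": 0.275}, {"dx": -0.053, "dy": 0, "dz": 0.025, "yaw": 0, "fingers": 0.275}, {"dx": -0.05, "dy": 0, "dz": 0.029, "yaw": 0, "fingers": 0.275}, {"dx": -0.049, "dy": 0, "dz": 0.032, "yaw": 0, "fingers": 0.275}, {"dx": -0.046, "dy": 0, "dz": 0.035, "yaw": 0, "fingers": 0.275}])

```text
clock: 12.7
position: [0.5423, -0.0522, 0.0594]
tool_rot: [-3.142, 0.0, 1.309]
force: [-0.5, -1.3, 1.3]
grip_width: 0.0619
finger_force: 4.3
```

```bash
python3 -c "
from h import *
look(215,310,170,225,lim=300)
"
```

```text
12.7 [ 0.5423 -0.0522  0.0594] [-0.486  -1.3071  1.3333] [-0.2855  0.0367  0.0385] 4.290199822280556 0.06186233942412553
top (260, 173) (np.float64(-0.08446542267576079), np.float64(0.1044547405752031)) left (235, 217) [-0.1713  0.0003]
[(260, 173), (254, 175), (256, 179), (255, 180), (254, 181), (253, 182), (252, 183), (250, 184), (249, 185), (248, 186), (247, 187), (245, 188), (244, 189), (243, 190), (241, 191), (240, 192), (239, 193), (238, 194), (236, 195), (235, 196), (236, 197), (237, 198), (239, 199), (240, 200), (242, 201), (243, 202), (245, 203), (246, 204), (248, 205), (249, 206), (243, 207), (241, 208), (242, 209), (242, 210), (236, 211), (235, 212), (235, 213), (236, 214), (236, 215), (235, 216), (235, 217), (236, 218), (236, 219), (236, 220), (236, 221), (236, 222), (236, 223), (236, 224)]
tcp u -0.09086475310235853
```

Request:
drive_tool(targets=[{"dx": -0.044, "dy": 0, "dz": 0.037, "yaw": 0, "fingers": 0.275}, {"dx": -0.041, "dy": 0, "dz": 0.041, "yaw": 0, "fingers": 0.275}, {"dx": -0.04, "dy": 0, "dz": 0.042, "yaw": 0, "fingers": 0.275}])

```text
clock: 13.05
position: [0.5391, -0.0641, 0.0473]
tool_rot: [-3.142, 0.0, 1.309]
force: [0.3, -0.9, 0.2]
grip_width: 0.0621
finger_force: 4.4
```

```bash
python3 -c "
from h import *
print(wall((235,196)));look(236,310,170,206,lim=300)
"
```

```text
(np.float64(-0.16971713527726726), np.float64(0.06623873103465217))
13.05 [ 0.5391 -0.0641  0.0473] [ 0.2528 -0.897   0.1557] [-0.2242  0.0319  0.0068] 4.416759749874473 0.06210289597732419
top (264, 176) (np.float64(-0.0699842684711148), np.float64(0.09008627431427607)) left (239, 194) [-0.1564  0.0671]
[(264, 176), (257, 178), (261, 181), (258, 182), (257, 183), (255, 184), (254, 185), (252, 186), (250, 187), (249, 188), (247, 189), (245, 190), (243, 191), (242, 192), (240, 193), (239, 194), (240, 195), (241, 196), (243, 197), (245, 198), (246, 199), (248, 200), (249, 201), (251, 202), (253, 203), (254, 204), (246, 205)]
tcp u -0.07870031899835475
```

Request:
drive_tool(targets=[{"dx": -0.037, "dy": 0, "dz": 0.046, "yaw": 0, "fingers": 0.275}, {"dx": -0.02, "dy": 0, "dz": 0.027, "yaw": 0, "fingers": 0.275}, {"dx": -0.008, "dy": 0, "dz": 0.012, "yaw": 0, "fingers": 0.275}, {"dx": 0, "dy": 0, "dz": 0, "yaw": 0, "fingers": 0.275}])

```text
clock: 13.5
position: [0.5374, -0.0701, 0.039]
tool_rot: [-3.141, 0.0, 1.309]
force: [-0.1, -0.7, -1.1]
grip_width: 0.0622
finger_force: 4.3
```

```bash
python3 -c "
from h import *
look(236,310,170,206,lim=300)
"
```

```text
13.5 [ 0.5374 -0.0701  0.039 ] [-0.1431 -0.6811 -1.0992] [-0.2524  0.0375 -0.0188] 4.346322314813733 0.06222313317184707
top (287, 170) (np.float64(0.016577558634759543), np.float64(0.07840130024269598)) left (242, 193) [-0.1464  0.0662]
[(287, 170), (259, 180), (264, 182), (261, 183), (260, 184), (258, 185), (255, 186), (253, 187), (251, 188), (249, 189), (246, 190), (244, 191), (242, 192), (242, 193), (243, 194), (244, 195), (246, 196), (247, 197), (249, 198), (250, 199), (252, 200), (254, 201), (255, 202), (256, 203), (247, 204), (247, 205)]
tcp u -0.07336372299784492
```

```bash
python3 -c "
from h import *
for p in [(242,192),(246,190),(251,188),(255,186),(258,185),(260,184)]: print(p,np.round(wall(p),4))
"
```

```text
(242, 192) [-0.1463  0.0693]
(246, 190) [-0.1328  0.0702]
(251, 188) [-0.1156  0.0698]
(255, 186) [-0.1016  0.0707]
(258, 185) [-0.091   0.0698]
(260, 184) [-0.0839  0.0703]
```

Request:
drive_tool(targets=[{"dx": -0.003, "dy": 0, "dz": 0.008, "yaw": 0, "fingers": 0.275}, {"dx": -0.003, "dy": 0, "dz": 0.008, "yaw": 0, "fingers": 0.275}, {"dx": 0, "dy": 0, "dz": 0.008, "yaw": 0, "fingers": 0.275}, {"dx": 0, "dy": 0, "dz": 0, "yaw": 0, "fingers": 0.275}])

```text
clock: 13.95
position: [0.5375, -0.0704, 0.0369]
tool_rot: [3.141, -0.0, 1.309]
force: [-1.3, -0.5, 2.6]
grip_width: 0.0619
finger_force: 4.8
```

The carton now lies flat on its side, with its upper face level at z ≈ 0.070. I'll release it, let it lie, and move to the trailing top corner for the second roll.

Request:
drive_tool(targets=[{"dx": 0, "dy": 0, "dz": 0, "yaw": 0, "fingers": 0.25}, {"dx": 0, "dy": 0, "dz": 0, "yaw": 0, "fingers": 0.15}, {"dx": 0, "dy": 0, "dz": 0, "yaw": 0, "fingers": 0.1}, {"dx": 0, "dy": 0, "dz": 0, "yaw": 0, "fingers": 0.1}, {"dx": 0, "dy": 0, "dz": -0.11, "yaw": 0, "fingers": 0.1}, {"dx": 0.16, "dy": 0, "dz": 0, "yaw": 0, "fingers": 0.1}, {"dx": 0.17, "dy": 0, "dz": 0, "yaw": 0, "fingers": 0.1}, {"dx": 0.17, "dy": 0, "dz": 0, "yaw": 0, "fingers": 0.1}, {"dx": 0.16, "dy": 0, "dz": 0, "yaw": 0, "fingers": 0.1}, {"dx": 0, "dy": 0, "dz": 0, "yaw": 0, "fingers": 0.1}, {"dx": 0, "dy": 0, "dz": 0, "yaw": 0, "fingers": 0.1}, {"dx": 0, "dy": 0, "dz": 0, "yaw": 0, "fingers": 0.1}, {"dx": 0, "dy": 0, "dz": 0, "yaw": 0, "fingers": 0.1}, {"dx": 0, "dy": 0, "dz": 0, "yaw": 0, "fingers": 0.1}, {"dx": 0, "dy": 0, "dz": 0, "yaw": 0, "fingers": 0.1}, {"dx": 0, "dy": 0, "dz": 0, "yaw": 0, "fingers": 0.1}, {"dx": 0, "dy": 0, "dz": 0, "yaw": 0, "fingers": 0.1}, {"dx": 0, "dy": 0, "dz": 0, "yaw": 0, "fingers": 0.1}, {"dx": 0, "dy": 0, "dz": 0, "yaw": 0, "fingers": 0.1}])

```text
clock: 15.85
position: [0.5545, -0.0068, 0.0478]
tool_rot: [-3.142, -0.0, 1.309]
force: [-0.2, 0.4, 0.6]
grip_width: 0.0768
finger_force: 0.0
```

```bash
python3 -c "
from h import *
st();f=grab_frame('side');cv2.imwrite('pics/s8.png',cv2.resize(f[150:250,200:333],(798,600),interpolation=2))
p=readout.observe()['position'];print('tcp u',p@np.array([-.262,-.965,0]),p@np.array([.965,-.262,0]))
"
```

```text
15.85 [ 0.5545 -0.0068  0.0478] [-0.2045  0.4045  0.5584] [-0.0304  0.0241 -0.0098] 0.0 0.07681526789160148
tcp u -0.13865725280288052 0.5368492956587146
```

View pics/s8.png

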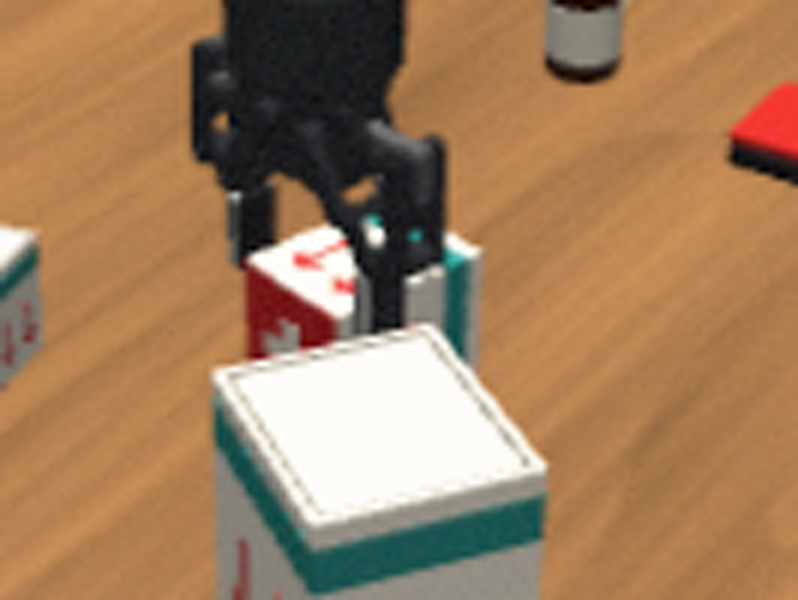

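It lies on its side with the red top face trailing and the base leading, and its surroundings are clear. I'll grip lightly and start the second roll.

Request:
drive_tool(targets=[{"dx": 0, "dy": 0, "dz": 0, "yaw": 0, "fingers": 0.2}, {"dx": 0, "dy": 0, "dz": 0, "yaw": 0, "fingers": 0.26}, {"dx": 0, "dy": 0, "dz": 0, "yaw": 0, "fingers": 0.277}, {"dx": 0, "dy": 0, "dz": 0, "yaw": 0, "fingers": 0.277}, {"dx": 0, "dy": 0, "dz": 0, "yaw": 0, "fingers": 0.275}, {"dx": 0, "dy": 0, "dz": 0, "yaw": 0, "fingers": 0.275}])

```text
clock: 16.5
position: [0.5545, -0.0068, 0.0478]
tool_rot: [3.142, -0.0, 1.309]
force: [-0.5, 0.1, 1.3]
grip_width: 0.062
finger_force: 3.6
```

Request:
drive_tool(targets=[{"dx": -0.015, "dy": 0, "dz": -0.015, "yaw": 0, "fingers": 0.275}, {"dx": -0.02, "dy": 0, "dz": -0.022, "yaw": 0, "fingers": 0.275}, {"dx": -0.02, "dy": 0, "dz": -0.022, "yaw": 0, "fingers": 0.275}])

```text
clock: 16.8
position: [0.5529, -0.0124, 0.0538]
tool_rot: [-3.141, 0.0, 1.309]
force: [0.1, 0.4, -2.8]
grip_width: 0.0621
finger_force: 3.2
```

```bash
cat >> h.py <<'E'
def look2(x0=228,x1=310,y0=170,y1=215):
    st();f=grab_frame('side');h=cv2.cvtColor(f,cv2.COLOR_BGR2HSV)
    m=cv2.inRange(h,(0,130,70),(6,255,255))|cv2.inRange(h,(172,130,70),(180,255,255))|cv2.inRange(h,(0,0,110),(180,70,255))
    e=[]
    for r in range(y0,y1):
        c=np.flatnonzero(m[r,x0:x1])
        if len(c): e.append((int(c[0]+x0),r))
    for p in e: print(p,np.round(wall(p),3),end=' ')
    p=readout.observe()['position'];print('\ntcp u',p@np.array([-.262,-.965,0]))
E
python3 -c "
from h import *
look2()"
```

```text
16.8 [ 0.5529 -0.0124  0.0538] [ 0.149   0.4222 -2.8214] [ 0.0627 -0.041   0.0031] 3.151836432516575 0.0621491741686406
(266, 170) [-0.063  0.106] (267, 171) [-0.059  0.102] (269, 172) [-0.052  0.096] (271, 173) [-0.045  0.09 ] (248, 180) [-0.126  0.098] (241, 182) [-0.149  0.101] (256, 185) [-0.098  0.072] (254, 186) [-0.105  0.072] (250, 187) [-0.119  0.074] (247, 188) [-0.129  0.075] (244, 189) [-0.14   0.076] (244, 190) [-0.14   0.073] (243, 191) [-0.143  0.071] (242, 192) [-0.146  0.069] (243, 193) [-0.143  0.065] (243, 194) [-0.143  0.062] (243, 195) [-0.143  0.059] (243, 196) [-0.143  0.056] (242, 197) [-0.147  0.054] (242, 198) [-0.147  0.051] (242, 199) [-0.147  0.048] (242, 200) [-0.147  0.044] (242, 201) [-0.147  0.041] (242, 202) [-0.147  0.038] (242, 203) [-0.147  0.035] (242, 204) [-0.147  0.032] (242, 205) [-0.147  0.029] (242, 206) [-0.147  0.025] (242, 207) [-0.147  0.022] (242, 208) [-0.147  0.019] (242, 209) [-0.147  0.016] (242, 210) [-0.147  0.013] (236, 211) [-0.168  0.018] (235, 212) [-0.171  0.016] (235, 213) [-0.171  0.013] (236, 214) [-0.168  0.009] 
tcp u -0.1325042696634549
```

The top face slopes about 6°, so it is tilting over its leading edge. Continuing.

Request:
drive_tool(targets=[{"dx": -0.03, "dy": 0, "dz": -0.03, "yaw": 0, "fingers": 0.275}, {"dx": -0.032, "dy": 0, "dz": -0.028, "yaw": 0, "fingers": 0.275}, {"dx": -0.033, "dy": 0, "dz": -0.026, "yaw": 0, "fingers": 0.275}, {"dx": -0.034, "dy": 0, "dz": -0.025, "yaw": 0, "fingers": 0.275}, {"dx": -0.035, "dy": 0, "dz": -0.023, "yaw": 0, "fingers": 0.275}, {"dx": -0.035, "dy": 0, "dz": -0.021, "yaw": 0, "fingers": 0.275}])

```text
clock: 17.45
position: [0.5479, -0.0317, 0.0693]
tool_rot: [3.141, -0.0, 1.309]
force: [0.7, 1.2, -1.5]
grip_width: 0.0618
finger_force: 3.1
```

```bash
python3 -c "
from h import *
look2()"
```

```text
17.45 [ 0.5479 -0.0317  0.0693] [ 0.6764  1.1921 -1.4651] [ 0.2425 -0.064  -0.0023] 3.0817723274230957 0.06183081389626839
(254, 172) [-0.105  0.115] (248, 175) [-0.126  0.113] (250, 182) [-0.119  0.09 ] (249, 183) [-0.122  0.088] (249, 184) [-0.122  0.085] (248, 185) [-0.126  0.083] (248, 186) [-0.126  0.08 ] (248, 187) [-0.126  0.077] (247, 188) [-0.129  0.075] (247, 189) [-0.129  0.072] (247, 190) [-0.129  0.069] (247, 191) [-0.129  0.066] (246, 192) [-0.133  0.064] (246, 193) [-0.133  0.061] (246, 194) [-0.133  0.058] (246, 195) [-0.133  0.055] (245, 196) [-0.136  0.053] (245, 197) [-0.136  0.05 ] (245, 198) [-0.136  0.047] (245, 199) [-0.136  0.043] (244, 200) [-0.14   0.042] (244, 201) [-0.14   0.039] (244, 202) [-0.14   0.035] (243, 203) [-0.143  0.034] (243, 204) [-0.143  0.03 ] (243, 205) [-0.143  0.027] (243, 206) [-0.143  0.024] (244, 207) [-0.14   0.019] (246, 208) [-0.133  0.013] (245, 209) [-0.137  0.011] (241, 210) [-0.151  0.014] (236, 211) [-0.168  0.018] (235, 212) [-0.171  0.016] (235, 213) [-0.171  0.013] (236, 214) [-0.168  0.009] 
tcp u -0.11236250040115661
```

Request:
drive_tool(targets=[{"dx": -0.038, "dy": 0, "dz": -0.021, "yaw": 0, "fingers": 0.275}, {"dx": -0.038, "dy": 0, "dz": -0.019, "yaw": 0, "fingers": 0.275}, {"dx": -0.038, "dy": 0, "dz": -0.017, "yaw": 0, "fingers": 0.275}, {"dx": -0.038, "dy": 0, "dz": -0.014, "yaw": 0, "fingers": 0.275}, {"dx": -0.04, "dy": 0, "dz": -0.013, "yaw": 0, "fingers": 0.275}, {"dx": -0.04, "dy": 0, "dz": -0.012, "yaw": 0, "fingers": 0.275}, {"dx": -0.04, "dy": 0, "dz": -0.01, "yaw": 0, "fingers": 0.275}, {"dx": -0.04, "dy": 0, "dz": -0.007, "yaw": 0, "fingers": 0.275}])

```text
clock: 18.3
position: [0.5398, -0.0619, 0.0804]
tool_rot: [3.142, -0.0, 1.309]
force: [0.7, 1.7, 0.3]
grip_width: 0.0616
finger_force: 3.2
```

```bash
python3 -c "
from h import *
look2()"
```

```text
18.3 [ 0.5398 -0.0619  0.0804] [0.7325 1.6985 0.299 ] [ 0.2    -0.0219 -0.0473] 3.1692057475447655 0.06160229882835834
(258, 174) [-0.091  0.104] (257, 175) [-0.095  0.102] (257, 176) [-0.095  0.099] (256, 177) [-0.098  0.097] (256, 178) [-0.098  0.094] (255, 179) [-0.102  0.092] (255, 180) [-0.102  0.089] (255, 181) [-0.102  0.086] (254, 182) [-0.105  0.084] (253, 183) [-0.109  0.083] (253, 184) [-0.109  0.08 ] (252, 185) [-0.112  0.078] (252, 186) [-0.112  0.075] (251, 187) [-0.116  0.073] (251, 188) [-0.116  0.07 ] (250, 189) [-0.119  0.068] (249, 190) [-0.123  0.066] (249, 191) [-0.123  0.063] (249, 192) [-0.123  0.06 ] (248, 193) [-0.126  0.058] (248, 194) [-0.126  0.055] (247, 195) [-0.129  0.053] (246, 196) [-0.133  0.052] (247, 197) [-0.129  0.047] (248, 198) [-0.126  0.042] (250, 199) [-0.119  0.036] (251, 200) [-0.116  0.032] (253, 201) [-0.108  0.026] (254, 202) [-0.105  0.021] (256, 203) [-0.098  0.015] (257, 204) [-0.094  0.01 ] (259, 205) [-0.087  0.003] (260, 206) [-0.083 -0.002] (255, 207) [-0.101  0.003] (251, 208) [-0.116  0.006] (245, 209) [-0.137  0.011] (241, 210) [-0.151  0.014] (236, 211) [-0.168  0.018] (235, 212) [-0.171  0.016] (235, 213) [-0.171  0.013] (236, 214) [-0.168  0.009] 
tcp u -0.08096785607551157
```

Request:
drive_tool(targets=[{"dx": -0.054, "dy": 0, "dz": -0.004, "yaw": 0, "fingers": 0.275}, {"dx": -0.055, "dy": 0, "dz": 0, "yaw": 0, "fingers": 0.275}, {"dx": -0.055, "dy": 0, "dz": 0.001, "yaw": 0, "fingers": 0.275}, {"dx": -0.054, "dy": 0, "dz": 0.004, "yaw": 0, "fingers": 0.275}, {"dx": -0.055, "dy": 0, "dz": 0.006, "yaw": 0, "fingers": 0.275}, {"dx": -0.054, "dy": 0, "dz": 0.009, "yaw": 0, "fingers": 0.275}, {"dx": -0.053, "dy": 0, "dz": 0.012, "yaw": 0, "fingers": 0.275}])

```text
clock: 19.05
position: [0.5299, -0.0988, 0.0774]
tool_rot: [-3.142, 0.0, 1.309]
force: [0.1, 0.8, 1.7]
grip_width: 0.0616
finger_force: 3.6
```

```bash
python3 -c "
from h import *
look2(242,310,168,205)"
```

```text
19.05 [ 0.5299 -0.0988  0.0774] [0.05   0.8178 1.6663] [-0.0379 -0.1016 -0.0375] 3.586456887423992 0.06159385597128833
(269, 169) [-0.052  0.105] (268, 170) [-0.056  0.104] (267, 171) [-0.059  0.102] (267, 172) [-0.059  0.099] (266, 173) [-0.063  0.097] (265, 174) [-0.067  0.095] (264, 175) [-0.07   0.093] (263, 176) [-0.074  0.091] (262, 177) [-0.077  0.09 ] (261, 178) [-0.081  0.088] (260, 179) [-0.084  0.086] (259, 180) [-0.088  0.084] (258, 181) [-0.091  0.082] (257, 182) [-0.095  0.081] (256, 183) [-0.098  0.079] (255, 184) [-0.102  0.077] (254, 185) [-0.105  0.075] (254, 186) [-0.105  0.072] (253, 187) [-0.109  0.07 ] (254, 188) [-0.105  0.066] (256, 189) [-0.098  0.06 ] (256, 190) [-0.098  0.057] (256, 191) [-0.098  0.054] (257, 192) [-0.094  0.049] (260, 193) [-0.083  0.041] (259, 194) [-0.087  0.04 ] (259, 195) [-0.087  0.036] (260, 196) [-0.083  0.032] (261, 197) [-0.08   0.027] (261, 198) [-0.08   0.024] (262, 199) [-0.076  0.019] (262, 200) [-0.076  0.015] (264, 201) [-0.068  0.009] (267, 202) [-0.057  0.001] (268, 203) [-0.053 -0.004] (267, 204) [-0.056 -0.006] 
tcp u -0.04247310791671648
```

Request:
drive_tool(targets=[{"dx": -0.053, "dy": 0, "dz": 0.013, "yaw": 0, "fingers": 0.275}, {"dx": -0.052, "dy": 0, "dz": 0.017, "yaw": 0, "fingers": 0.275}, {"dx": -0.051, "dy": 0, "dz": 0.02, "yaw": 0, "fingers": 0.275}, {"dx": -0.049, "dy": 0, "dz": 0.023, "yaw": 0, "fingers": 0.275}, {"dx": -0.048, "dy": 0, "dz": 0.026, "yaw": 0, "fingers": 0.275}, {"dx": -0.047, "dy": 0, "dz": 0.029, "yaw": 0, "fingers": 0.275}])

```text
clock: 19.7
position: [0.5221, -0.1277, 0.0645]
tool_rot: [-3.142, 0.0, 1.309]
force: [-0.2, -1.5, 0.7]
grip_width: 0.0617
finger_force: 3.8
```

```bash
python3 -c "
from h import *
look2(242,310,172,200)"
```

```text
19.7 [ 0.5221 -0.1277  0.0645] [-0.2134 -1.4701  0.7196] [-0.175   0.0188  0.0258] 3.8464149087667465 0.061742890576657564
(273, 172) [-0.037  0.091] (272, 173) [-0.041  0.089] (270, 174) [-0.048  0.089] (269, 175) [-0.052  0.087] (267, 176) [-0.059  0.086] (266, 177) [-0.063  0.084] (264, 178) [-0.07   0.084] (262, 179) [-0.077  0.083] (261, 180) [-0.081  0.082] (261, 181) [-0.08   0.078] (263, 182) [-0.073  0.073] (262, 183) [-0.077  0.071] (262, 184) [-0.077  0.068] (262, 185) [-0.077  0.064] (262, 186) [-0.077  0.061] (262, 187) [-0.077  0.058] (262, 188) [-0.076  0.055] (263, 189) [-0.073  0.05 ] (262, 190) [-0.076  0.048] (263, 191) [-0.073  0.044] (263, 192) [-0.073  0.04 ] (263, 193) [-0.072  0.037] (263, 194) [-0.072  0.034] (263, 195) [-0.072  0.031] (264, 196) [-0.069  0.026] (264, 197) [-0.068  0.022] (264, 198) [-0.068  0.019] (265, 199) [-0.065  0.014] 
tcp u -0.012712268893672801
```

Request:
drive_tool(targets=[{"dx": -0.045, "dy": 0, "dz": 0.031, "yaw": 0, "fingers": 0.275}, {"dx": -0.043, "dy": 0, "dz": 0.034, "yaw": 0, "fingers": 0.275}, {"dx": -0.034, "dy": 0, "dz": 0.031, "yaw": 0, "fingers": 0.275}, {"dx": -0.018, "dy": 0, "dz": 0.018, "yaw": 0, "fingers": 0.275}, {"dx": 0, "dy": 0, "dz": 0, "yaw": 0, "fingers": 0.275}])

```text
clock: 20.25
position: [0.5185, -0.1408, 0.053]
tool_rot: [-3.141, -0.0, 1.309]
force: [1.2, -1.6, -1.5]
grip_width: 0.0619
finger_force: 3.8
```

```bash
python3 -c "
from h import *
look2(242,310,172,190)"
```

```text
20.25 [ 0.5185 -0.1408  0.053 ] [ 1.1887 -1.5867 -1.4639] [-0.3128  0.0227 -0.0329] 3.810696043074131 0.061922036102355214
(278, 172) [-0.018  0.084] (276, 173) [-0.026  0.084] (274, 174) [-0.033  0.083] (272, 175) [-0.041  0.083] (269, 176) [-0.052  0.084] (267, 177) [-0.059  0.083] (265, 178) [-0.066  0.083] (266, 179) [-0.062  0.078] (265, 180) [-0.066  0.076] (265, 181) [-0.066  0.073] (265, 182) [-0.066  0.07 ] (265, 183) [-0.066  0.067] (265, 184) [-0.066  0.063] (265, 185) [-0.066  0.06 ] (265, 186) [-0.066  0.057] (265, 187) [-0.065  0.054] (265, 188) [-0.065  0.051] (265, 189) [-0.065  0.047] 
tcp u -0.00011797170105112831
```

Nearly level, with the red face up. I'll settle the last part until the desk carries it, then release and withdraw.

Request:
drive_tool(targets=[{"dx": -0.004, "dy": 0, "dz": 0.008, "yaw": 0, "fingers": 0.275}, {"dx": -0.004, "dy": 0, "dz": 0.008, "yaw": 0, "fingers": 0.275}, {"dx": -0.002, "dy": 0, "dz": 0.008, "yaw": 0, "fingers": 0.275}, {"dx": 0, "dy": 0, "dz": 0.005, "yaw": 0, "fingers": 0.275}, {"dx": 0, "dy": 0, "dz": 0, "yaw": 0, "fingers": 0.275}])

```text
clock: 20.8
position: [0.5185, -0.1413, 0.0506]
tool_rot: [3.142, -0.0, 1.31]
force: [-2.4, 1.1, 3.1]
grip_width: 0.0621
finger_force: 4.5
```

Request:
drive_tool(targets=[{"dx": 0, "dy": 0, "dz": 0, "yaw": 0, "fingers": 0.26}, {"dx": 0, "dy": 0, "dz": 0, "yaw": 0, "fingers": 0.2}, {"dx": 0, "dy": 0, "dz": 0, "yaw": 0, "fingers": 0.1}, {"dx": 0, "dy": 0, "dz": 0, "yaw": 0, "fingers": 0.1}, {"dx": 0, "dy": 0, "dz": -0.1, "yaw": 0, "fingers": 0.1}, {"dx": 0, "dy": 0, "dz": -0.3, "yaw": 0, "fingers": 0.1}, {"dx": 0, "dy": 0, "dz": -0.4, "yaw": 0, "fingers": 0.1}, {"dx": 0, "dy": 0, "dz": -0.4, "yaw": 0, "fingers": 0.1}, {"dx": 0, "dy": 0, "dz": -0.4, "yaw": 0, "fingers": 0.1}, {"dx": 0, "dy": 0, "dz": 0, "yaw": 0, "fingers": 0.1}])

```text
clock: 21.8
position: [0.5204, -0.1419, 0.2159]
tool_rot: [3.134, -0.0, 1.309]
force: [1.2, 0.0, -1.4]
grip_width: 0.077
finger_force: 0.0
```

```bash
python3 -c "
from h import *
st();f=grab_frame('side');g=grab_frame('top');cv2.imwrite('pics/s9.png',np.hstack([cv2.resize(f[120:260,190:360],(480,395),interpolation=2),cv2.resize(g[150:260,200:290],(320,395),interpolation=2)]))
"
```

```text
21.8 [ 0.5204 -0.1419  0.2159] [ 1.2289  0.0292 -1.4286] [-0.0205 -0.0181  0.0318] 0.0 0.07699506328977494
```

View pics/s9.png

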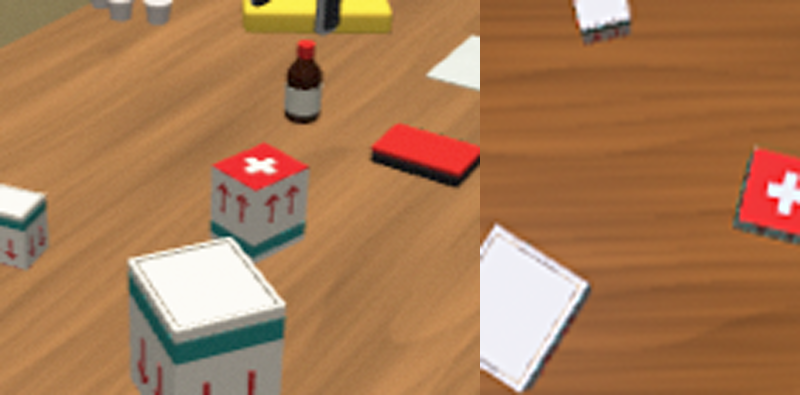

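The carton stands on its base with the red face and cross on top, arrows pointing up. The bottle and stamp pad in view haven't moved, and the gripper is clear. Handing in.

```bash
python3 -c "
from h import *
print(workorder.job_done())"
```

```text
the job is handed in; nothing more can be done
None
```

The base flap is shut and the carton, rolled over two quarter turns with a rest on its side between, now stands on its base with the red cross on top; however, my first grip on it was too tight and briefly raised it up to about 9 mm off the desk, so I set it straight back down before rolling it.

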